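Finish the game tower and hold the timer knob in

TASK

Get the tower game ready for its next round: lay the two loose wooden slats flat on top of the tower, crosswise on the two upper slats and straight above the two darker rails at the bottom, one above each, without shifting the slats already there, and let go of them. Then pick up the knob, turn it so that the flat in its hole matches the flat of the timer's D-shaft (red mark over red mark), push it fully home on the shaft and press the sprung shaft all the way in. Finish while the gripper is still on the knob, holding it pressed in, and leave the other things on the table where they are.

Things in the scene. Friction and masses are not known exactly. Their poses are not given: they have to be found in the camera images.
- game_unit: Blue game unit fixed to the table, 170 (x) x 300 (y) x 36 mm, may be turned; origin at the centre of its underside, z up. Tower centred at (0, +70 mm): on the unit's top two fixed darker rails 120 x 24 x 14 mm along x at y = 30 and 110 mm (top at z = 50), on them two loose slats along y at x = -40 and +40 mm (top at z = 64). The timer's D-shaft stands at (0, -90 mm).
- place_left (a point): Point on the unit, above the rail at y = +110 mm, at z = 64 mm: here belongs the middle of the underside of one loose slat. Axes as the unit: the slat's length runs along x.
- place_right (a point): The same for the other slat, above the rail at y = +30 mm. Either slat may go to either place.
- slat_a: Loose light-wood slat lying flat on the table, 120 (x) x 24 (y) x 14 mm, 20 to 40 g; origin at the centre of its underside, x along its length.
- slat_b: Another slat, the same as slat_a.
- cross_near: Loose slat already on the tower, upper layer, the same size, at x = -40 mm of the unit; its own x (length) runs along the unit's y. It must stay within 15 mm of its start.
- cross_far: The other slat of the upper layer, at x = +40 mm of the unit. It must stay within 15 mm of its start.
- knob: Black knob, 30 to 55 g, hole down on the table; origin at the centre of its underside, z up. Round skirt 44 mm across (46 over corners) to z = 19; grey grip bar on it 36 mm long (x), 12 thick (y), z = 19 to 36. Blind D-hole 14 mm deep on the axis, 16 mm across, its flat on the +x side 4.9 mm from the axis. Red marks on bar and skirt show the +x (flat) side; only one way round fits.
- shaft_tip (a point): Centre of the steel D-shaft's top, 59 mm above the table unpressed; z up, x points to the flat side. Shaft 14 mm across, flat 4 mm off axis, top 2.5 mm chamfered by 1.5. It rises 20.5 mm from an aluminium disc 60 mm across; the disc's red mark is on the flat side. Knob home: its underside 14 mm below this point. Shaft and disc turn only against stiff friction (0.05 N m); no need to.
- plunger (a joint): How far the D-shaft is pressed down, m: 0 released, 0.005 at its stop. Its spring takes 3 N to begin and 6 N at the stop; it springs back when let go. At least 0.0035 counts as pressed in.
- mug: Blue ceramic mug, 80 mm wide, 90 mm high, bystander; origin at the centre of its underside.
- card_box: Red card box 90 x 64 x 19 mm, bystander; origin at the centre of its underside.
- die: White die, 26 mm, bystander; origin at the centre of its underside.
- pawn: Yellow pawn, 30 mm wide, 51 mm high, bystander; origin at the centre of its underside.
- puzzle_box: White jigsaw box with a coloured top, 200 x 260 x 45 mm, bystander; origin at the centre of its underside.
- glasses_case: Green glasses case 60 x 160 x 26 mm, bystander; origin at the centre of its underside.
Mind the look-alikes: they are no part of the job. Leave any orange or purple look-alike of the slat_b alone.

How it is judged:
On the way, in this order (a step that is already met when the one before it is completed fails the run):
1. both slats lie crosswise on the tower, let go (((horizontal distance between slat_a and place_left below 0.018 m and z of slat_a in the frame of place_left between -0.005 and 0.005 m and horizontal distance between slat_b and place_right below 0.018 m and z of slat_b in the frame of place_right between -0.005 and 0.005 m) or (horizontal distance between slat_b and place_left below 0.018 m and z of slat_b in the frame of place_left between -0.005 and 0.005 m and horizontal distance between slat_a and place_right below 0.018 m and z of slat_a in the frame of place_right between -0.005 and 0.005 m)) and angle between the x axis of each of slat_a, slat_b and the x axis of game_unit, either way round below 0.2 rad and angle between each of slat_a, slat_b's own z axis and vertical below 0.1 rad and contact force between each of the arm, the fingers and slat_a below 0.1 N and linear speed of each of slat_a, slat_b below 0.02 m/s and contact force between each of the arm, the fingers and slat_b below 0.1 N and distance of each of cross_near, cross_far from where it was at the start of the episode below 0.015 m), for 0.2 s.
2. the knob is fully home on the D-shaft (horizontal distance between knob and shaft_tip below 0.004 m and z of knob in the frame of shaft_tip below -0.0115 m and angle between the x axis of knob and the x axis of shaft_tip, either way round below 0.3 rad and angle between knob's own z axis and vertical below 0.12 rad), for 0.1 s.
At the end, for the whole second after the job is handed in: Both slats untouched on the tower, within 18 mm and 0.2 rad of their places (5 mm in height); slats below moved under 15 mm. Knob upright on the shaft, at least 11.5 mm of 14 deep, flats matched; fingers on it, shaft held pressed in at least 3.5 of 5 mm (all of step 1 and all of step 2 and value of joint plunger above 0.0035 m and contact force between the fingers and knob above 2 N); the arm keeps its last pose, push and grip.
It fails at once if a bystander is pushed more than 30 mm or tipped over (distance of any of mug, card_box, die, pawn, puzzle_box, glasses_case from where it was at the start of the episode above 0.03 m or angle between any of mug, pawn's own z axis and vertical above 0.5 rad).
It also fails if it takes over 70 s, if anything falls off the work surface, if the arm or the gripper's body presses on something with over 40 N, if the wrist force passes 120 N, or if a joint passes its speed limit or range.

ROBOT

A 6-joint arm with a two-finger parallel gripper is mounted at the origin on the work surface. World frame = base frame: x ahead of the robot, y to its left, z up, the work surface at z = 0. Lengths are in m, angles in rad, forces in N, time in s.
With the tool pointing down it reaches from about 0.275 to 0.975 m from the base axis. Payload 8.4 kg.
Tool frame: the origin (TCP) lies at the very end of the fingers, on their centre line; the grasp point (between the pads) lies 19 mm behind it; x points along the fingers, z is the direction in which the jaws open and shut, and the axes are right-handed (so a half turn about x gives the same grasp; the last joint's range is limited). The gripper opens to 92 mm and grips with 3 to 60 N. Pads are 20 mm wide; open, the fingers measure 128 mm over their backs; the gripper's body (75 mm by 189 mm) begins 69 mm behind the grasp point.
Start: joints at [-1.291, 0.353, 1.633, -0, 1.155, -0.002], TCP at [0.174, -0.6, 0.215] pointing down, gripper open.
Joint ranges: [-2.63, 2.63], [-0.92, 2.1], [0.06, 2.66], [-1.3, 4.44], [0, 2.69], [-3.02, 3.02]. Speed limits (rad/s): [2.22, 2.22, 2.79, 3.14, 3.14, 3.14].

INTERFACE

Orientations are given as a unit quaternion [x, y, z, w].
In Python, from station import sensors, camera, camera_params, job gives the robot as it stands.
- The arm moves only by the tool send_rows, never from a script. Its arguments are lists of equal length, an entry for each row: "translation": the shift along the tool's x, y, z in cm, a list of three; "roll": the turn about the tool's x in degrees. A call has 1 to 10 rows; each row shifts and turns the pose as measured when the row begins, along the tool's axes as they then stand; what a row does not reach is not made up. A row lasts 1/12 s, in which the tool goes at most 41.7 mm and 7.16 degrees, less where a joint would pass 70% of its speed; a pose out of reach is approached as far as the arm can. A call is refused whole if a number of a shift passes 4.17 or a number of a turn 7.16, either way. A call with a gripper value outside its range is refused whole. "fingers" is the opening, from 0 (shut) to 1 (fully open), set as the call begins (left out, the last holds). The fingers move at their own pace and stop on an object; "newtons" is the grip in N (left out, the last holds). Time passes only in rows, so rows that do not move let the fingers close. It gives the time, the measured TCP pose, the force and the opening at its end, in the units of the state.
- sensors.state(): the state, without advancing time (a new reading comes with each control period).
- camera(name): name is "scene" or "top" or "wrist"; returns the picture (480x640x3 uint8, red, green, blue); there is no depth.
- camera_params(name): a dict with "fx", "fy", "cx", "cy" (pixels), "D" ([k1, k2, p1, p2, k3] as OpenCV has them; the pictures are not rectified), "eye" and "rotation" of the camera in the world. Camera axes: x right, y down, z forward; pixel columns grow to the right and rows downward; lengths in m; the calibration is good to about 2 mm. A picture is of the moment at which its call begins: read the wrist's pose just before it. camera_params takes no time and is no camera call; for the wrist camera it gives the pose at the moment of the call.
- job.hand_in(): hands the job in, once; it reports no verdict.
The state is a dict: "time_s": time; "joint_pos": joint angles; "qd": joint speeds; "joint_torque": joint torques, N m; "ee_pos": TCP position; "orientation": TCP orientation; "contact_force": force on the tool from outside, world axes, zero at the start; "moment": the same for the moment, N m; "grip_width": finger opening in m.
Only numpy, scipy, OpenCV 4.12 (cv2) and the standard library are available. Lean on these libraries where they do the work, as an engineer would, in place of code of your own. Each camera call takes 0.05 s, during which the arm holds its last target.

## Working session

There is one attempt and no reset: what is moved stays moved. The work goes in short steps, Python scripts to look and compute and a tool call to move; the robot and the scene stay as the last step left them, time stands still between calls to the robot, and variables do not carry over. Pictures are saved under pics/ and viewed, and the job is handed in when it is done.

Besides the shell and the picture viewer there is one more tool, called after "Emit:" by a JSON object that holds its "fn" and its "kwargs". send_rows: Moves the arm, as the interface text tells. Its arguments: {"type":"object","properties":{"translation":{"type":"array"},"roll":{"type":"array"},"fingers":{"type":"number"},"newtons":{"type":"number"}},"required":["translation","roll"]}

```bash
ls; mkdir -p pics
python3 - <<'E'
from station import sensors, camera, camera_params
import cv2
print(sensors.state())
for n in ["scene","top","wrist"]:
    print(n,camera_params(n))
    cv2.imwrite(f"pics/{n}0.png",camera(n)[:,:,::-1])
E
```

```text
pics
{'time_s': 0.0, 'joint_pos': array([-1.29142314e+00,  3.53663932e-01,  1.63412674e+00,  9.96606081e-06,
        1.15517715e+00, -2.40022524e-03]), 'qd': array([ 1.50997181e-04, -3.22179806e-05, -8.49182151e-04, -1.24793936e-03,
       -6.29156342e-04,  1.83889587e-04]), 'joint_torque': array([ 2.39615133e-05, -5.93836284e+01, -3.34213364e+01,  6.96605444e-02,
        2.34132278e-02, -9.51775269e-05]), 'ee_pos': array([ 0.1736557 , -0.59988254,  0.21385699]), 'orientation': array([ 0.42513204,  0.56564151, -0.42454082,  0.56486948]), 'contact_force': array([0.33240559, 1.21939734, 0.21123618]), 'moment': array([ 0.0209774 , -0.03162536,  0.00837992]), 'grip_width': 0.09169350162863123}
scene {'fx': 471.7005619340763, 'fy': 471.7005619340763, 'cx': 317.7029183963611, 'cy': 235.22308391862026, 'D': array([-0.09030663,  0.        ,  0.        ,  0.        ,  0.        ]), 'eye': array([0.88532694, 0.78202448, 0.97375765]), 'rotation': array([ 0.21858433,  0.9026144 , -0.36132925, -0.08336248])}
top {'fx': 485.4675338942212, 'fy': 485.4675338942212, 'cx': 319.91461255709703, 'cy': 241.49912591167586, 'D': array([-0.08015191,  0.        ,  0.        ,  0.        ,  0.        ]), 'eye': array([ 0.29996412, -0.01584302,  1.31014694]), 'rotation': array([-0.69573758,  0.71360573, -0.05409767,  0.06155911])}
wrist {'fx': 381.396691191465, 'fy': 381.396691191465, 'cx': 317.9524257029724, 'cy': 232.7369994636659, 'D': array([0.02401318, 0.        , 0.        , 0.        , 0.        ]), 'eye': array([ 0.25232439, -0.57822687,  0.38465475]), 'rotation': array([ 0.79096175, -0.59473654, -0.08626442,  0.1150061 ])}
```

View pics/top0.png

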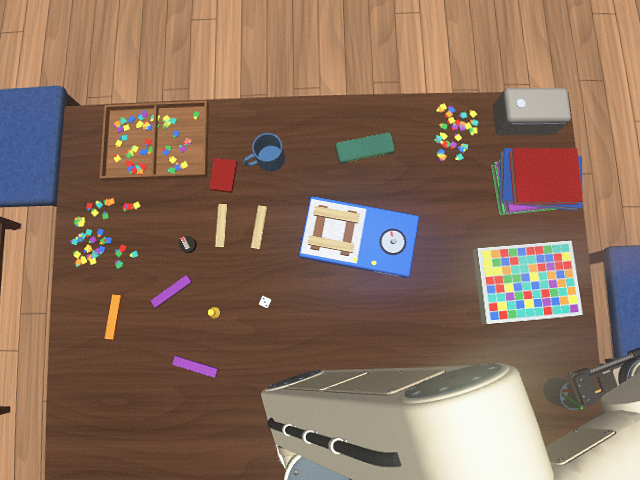

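View pics/scene0.png

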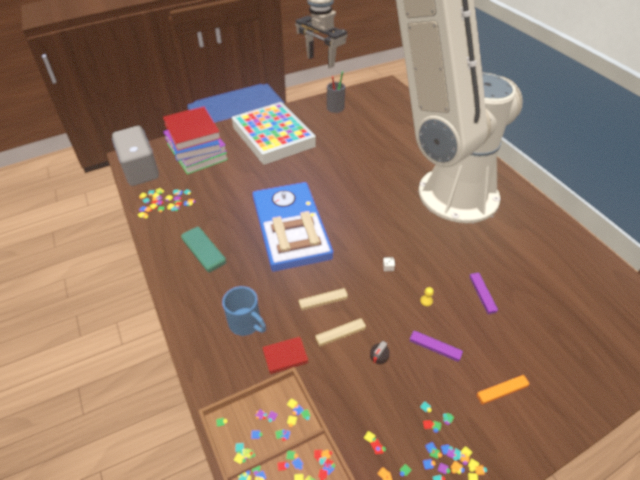

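View pics/wrist0.png

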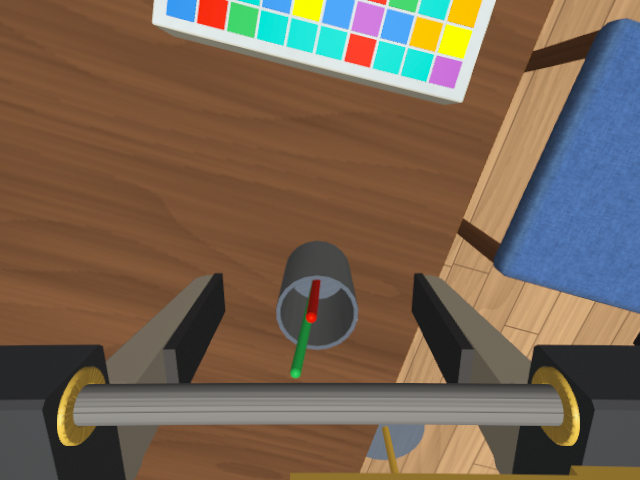

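The two light-wood loose slats are at top (221,225) and (259,227). The orange slat (113,317) and the purple ones (171,291) and (195,366) are look-alikes. The knob is at (187,243) and the unit at (359,236). I'll confirm these in enlarged crops.

```bash
cat > h.py <<'E'
import numpy as np, cv2
from station import sensors, camera, camera_params, job
from scipy.spatial.transform import Rotation as R
def ray(cp,uv):
    K=np.array([[cp['fx'],0,cp['cx']],[0,cp['fy'],cp['cy']],[0,0,1]])
    p=cv2.undistortPoints(np.array(uv,float).reshape(-1,1,2),K,cp['D']).reshape(-1,2)
    d=np.c_[p,np.ones(len(p))]
    return R.from_quat(cp['rotation']).apply(d)
def topl(cp,uv,z):
    d=ray(cp,uv); e=cp['eye']
    return (e+d*((np.broadcast_to(z,len(d))-e[2])/d[:,2])[:,None])
def proj(cp,P):
    r=R.from_quat(cp['rotation']).inv()
    p=r.apply(np.array(P,float).reshape(-1,3)-cp['eye'])
    K=np.array([[cp['fx'],0,cp['cx']],[0,cp['fy'],cp['cy']],[0,0,1]])
    return cv2.projectPoints(p,np.zeros(3),np.zeros(3),K,cp['D'])[0].reshape(-1,2)
def crop(im,x0,y0,x1,y1,s,name):
    c=cv2.resize(im[y0:y1,x0:x1],None,fx=s,fy=s,interpolation=cv2.INTER_CUBIC)
    for x in range((x0+9)//10*10,x1,10):
        cv2.line(c,(int((x-x0+.5)*s),0),(int((x-x0+.5)*s),6),(255,255,255),1)
        if x%20==0: cv2.putText(c,str(x),(int((x-x0+.5)*s)-10,18),0,.4,(255,255,255),1)
    for y in range((y0+9)//10*10,y1,10):
        cv2.line(c,(0,int((y-y0+.5)*s)),(6,int((y-y0+.5)*s)),(255,255,255),1)
        if y%20==0: cv2.putText(c,str(y),(8,int((y-y0+.5)*s)+4),0,.4,(255,255,255),1)
    cv2.imwrite(name,c)
E
python3 - <<'E'
from h import *
im=cv2.imread('pics/top0.png')
crop(im,160,190,290,280,6,'pics/c1.png')
crop(im,290,190,425,285,5.9,'pics/c2.png')
E
```

```text
(no output)
```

View pics/c1.png

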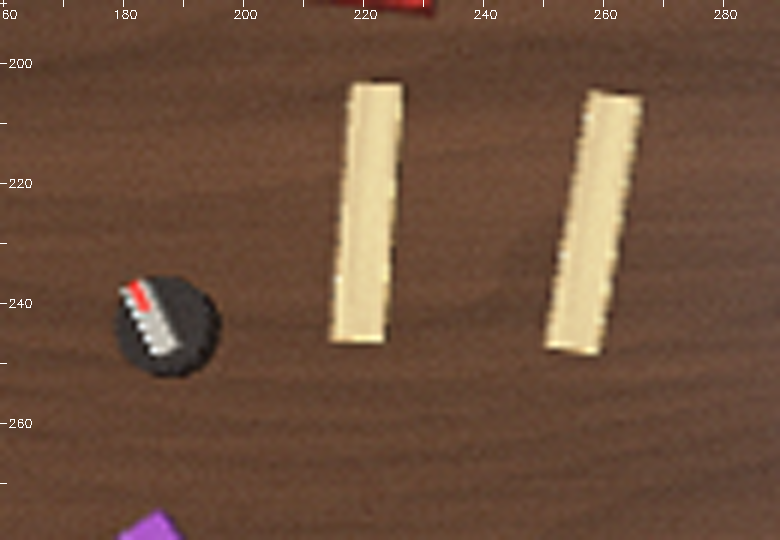

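View pics/c2.png

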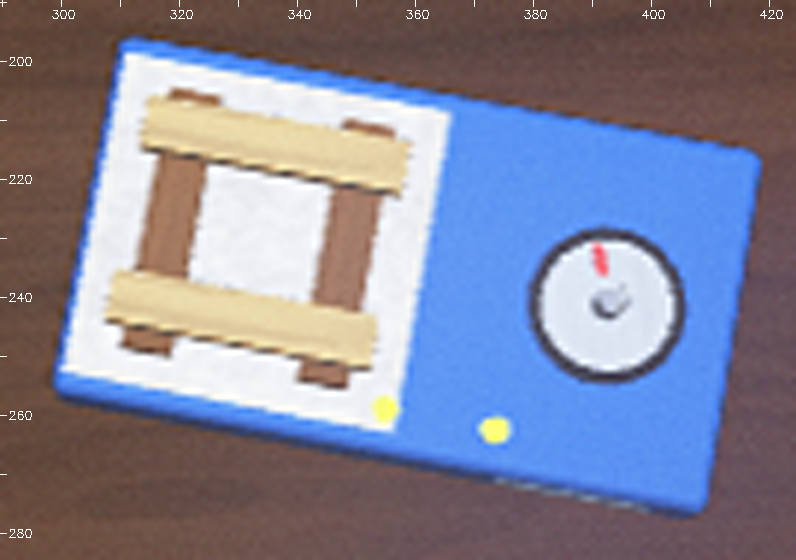

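Run:
```python
from h import *
cp=camera_params('top')
def cc(pts,x0,y0,s): return np.array(pts,float)/s-.5+[x0,y0]
def rect(name,pts,z,c):
    P=topl(cp,cc(pts,*c),z)[:,:2]
    print(name,P.mean(0).round(4),'edges',np.linalg.norm(np.roll(P,-1,0)-P,axis=1).round(4),[round(np.degrees(np.arctan2(*d[::-1])),1) for d in (np.roll(P,-1,0)-P)])
c1=(160,190,6);c2=(290,190,5.9)
rect('A',[(352,83),(403,84),(384,343),(331,342)],.014,c1)
rect('B',[(591,90),(642,97),(599,354),(545,347)],.014,c1)
rect('unit',[(125,38),(760,152),(705,515),(58,385)],.036,c2)
rect('far',[(150,96),(410,145),(400,193),(141,147)],.064,c2)
rect('near',[(113,270),(378,315),(372,369),(106,318)],.064,c2)
k=topl(cp,cc([(168,327)],*c1),.010);print('knob',k)
b=topl(cp,cc([(130,287),(167,350)],*c1),.036);print('bar',b.mean(0),np.degrees(np.arctan2(*(b[0]-b[1])[1::-1])))
d=topl(cp,cc([(607,306),(600,259)],*c2),.0385);print('disc',d,np.degrees(np.arctan2(*(d[1]-d[0])[1::-1])))
print('shaft',topl(cp,cc([(606,303)],*c2),.059))
st=sensors.state();print(R.from_quat(st['orientation']).as_matrix().round(3),'cam rel tool')
w=camera_params('wrist');Rt=R.from_quat(st['orientation']);print(Rt.inv().apply(w['eye']-st['ee_pos']),(Rt.inv()*R.from_quat(w['rotation'])).as_matrix().round(3))
```

```text
A [0.5677 0.2656] edges [0.0237 0.1205 0.0243 0.1207] [np.float64(-92.9), np.float64(176.3), np.float64(87.4), np.float64(-3.9)]
B [0.5606 0.1616] edges [0.0238 0.1202 0.0248 0.1205] [np.float64(-99.6), np.float64(170.3), np.float64(81.1), np.float64(-10.1)]
unit [ 0.5245 -0.1101] edges [0.2944 0.1682 0.2949 0.1631] [np.float64(-102.0), np.float64(168.3), np.float64(77.0), np.float64(-11.8)]
far [ 0.5778 -0.0495] edges [0.118  0.0223 0.1169 0.0236] [np.float64(-102.5), np.float64(166.3), np.float64(78.2), np.float64(-11.1)]
near [ 0.5003 -0.0326] edges [0.1186 0.0242 0.1192 0.0217] [np.float64(-101.3), np.float64(171.7), np.float64(77.5), np.float64(-9.4)]
knob [[0.51758289 0.35795813 0.01      ]]
bar [0.51735081 0.35945174 0.036     ] 30.9977975437496
disc [[ 0.5055199  -0.19730298  0.0385    ]
 [ 0.52707785 -0.19518965  0.0385    ]] 5.598825322549097
shaft [[ 0.50356308 -0.19399976  0.059     ]]
[[-0.     0.961  0.278]
 [ 0.001  0.278 -0.961]
 [-1.    -0.    -0.001]] cam rel tool
[-0.17070184  0.08158115  0.00081527] [[-0.002 -0.285  0.959]
 [-0.    -0.959 -0.285]
 [ 1.    -0.001  0.001]]
```

The crops confirm two light-wood slats, neither orange nor purple. The knob's red mark points up-left, and the timer's red mark is at about (391,234). I'll lift clear of the pencil cup and look at the shaft on the way.

Emit:
{"fn": "send_rows", "kwargs": {"translation": [[-4,0,0],[-1,3,-2],[0,3.3,-2.25],[0,3.3,-2.25],[0,3.3,-2.25],[0,3.3,-2.25],[0,3.3,-2.25],[0,3.3,-2.25],[0,3.3,-2.25],[0,3.3,-2.25]], "roll": [0,0,0,0,0,0,0,0,0,0], "fingers": 1}}

```text
time_s: 0.98
ee_pos: [0.4039, -0.3202, 0.2641]
orientation: [0.428, 0.564, -0.428, 0.562]
contact_force: [0.9, -1.1, -0.7]
grip_width: 0.0918
```

Emit:
{"fn": "send_rows", "kwargs": {"translation": [[0,3.3,-2.25],[0,3.3,-2.25],[0,3.3,-2.25],[0,3.3,-2.25],[0,1,-0.7],[0,0,0]], "roll": [7,7,5.8,0,0,0]}}

```text
time_s: 1.48
ee_pos: [0.5384, -0.204, 0.2638]
orientation: [0.517, 0.485, -0.515, 0.482]
contact_force: [-0.3, -0.7, -0.6]
grip_width: 0.0918
```

Run:
```python
from h import *
st=sensors.state();cp=camera_params('wrist');print(st['ee_pos'],R.from_quat(st['orientation']).as_matrix().round(3),st['time_s'],st['joint_pos'].round(2))
im=camera('wrist')[:,:,::-1]
cv2.imwrite('pics/w1.png',im)
np.save('w1.npy',cp,allow_pickle=True)
print(proj(cp,[[.505,-.198,.059]]))
```

```text
[ 0.53844685 -0.20399025  0.26378285] [[-0.     0.998 -0.065]
 [ 0.004 -0.065 -0.998]
 [-1.    -0.001 -0.004]] 1.4833 [-0.37  0.23  1.68  0.    1.22  1.27]
[[314.1159177  236.61207838]]
```

View pics/w1.png

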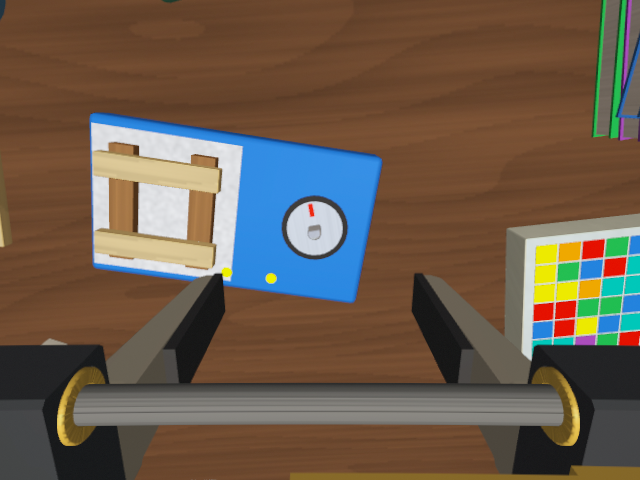

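Run:
```python
from h import *
im=cv2.imread('pics/w1.png')
crop(im,275,190,355,265,8,'pics/c3.png')
crop(im,80,100,260,280,3.3,'pics/c4.png')
```

```text
(no output)
```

View pics/c3.png

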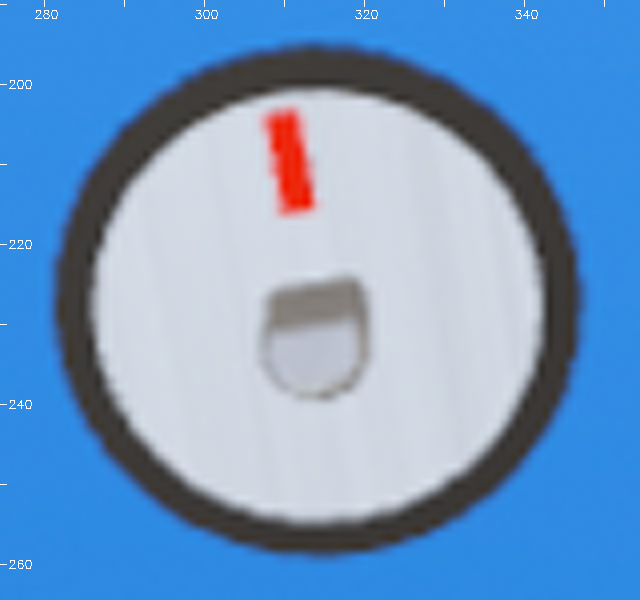

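View pics/c4.png

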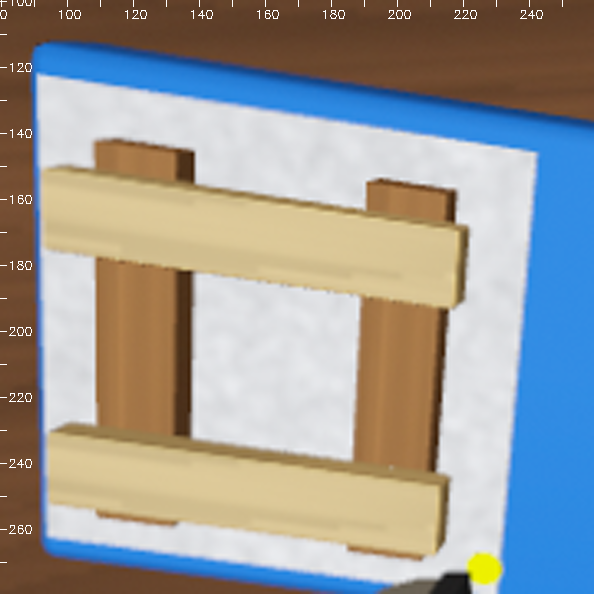

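Run:
```python
from h import *
cp=np.load('w1.npy',allow_pickle=True).item()
def cc(pts,x0,y0,s): return np.array(pts,float)/s-.5+[x0,y0]
c3=(275,190,8)
t=np.linspace(0,2*np.pi,60)
d=topl(cp,cc([(91,305),(545,305),(318,88),(318,522)],*c3),.0385);print('disc',d,(d[0]+d[1])/2,(d[2]+d[3])/2)
m=topl(cp,cc([(281,113),(297,212)],*c3),.0385);v=m[0]-m[1];print('mark',np.degrees(np.arctan2(v[1],v[0])))
f=topl(cp,cc([(270,332),(364,320)],*c3),.0575);v=f[0]-f[1];print('flat',np.degrees(np.arctan2(v[1],v[0]))-90,f)
f=topl(cp,cc([(268,298),(360,280)],*c3),.0385);v=f[0]-f[1];print('flatbase',np.degrees(np.arctan2(v[1],v[0]))-90)
print('shaftlow',topl(cp,cc([(315,399)],*c3),.0575))
print('m->c',np.degrees(np.arctan2(*(m.mean(0)-(d[2]+d[3])/2)[1::-1])))
c4=(80,100,3.3)
def rect(name,pts,z,c):
    P=topl(cp,cc(pts,*c),z)[:,:2]
    print(name,P.mean(0).round(4),'edges',np.linalg.norm(np.roll(P,-1,0)-P,axis=1).round(4),[round(np.degrees(np.arctan2(*d[::-1])),1) for d in (np.roll(P,-1,0)-P)])
rect('far',[(43,168),(463,229),(458,308),(43,249)],.064,c4)
rect('near',[(54,431),(443,483),(437,556),(50,506)],.064,c4)
u=topl(cp,[(379.5,157.5),(354,301),(92,114)],.036);print(u);v=u[0]-u[1];print(np.degrees(np.arctan2(v[1],v[0])))
v=u[2]-u[0];print(np.degrees(np.arctan2(v[1],v[0]))-90,np.linalg.norm(v))
```

```text
disc [[ 0.51080533 -0.16761146  0.0385    ]
 [ 0.50684305 -0.22869188  0.0385    ]
 [ 0.53852496 -0.20018771  0.0385    ]
 [ 0.4778434  -0.19603801  0.0385    ]] [ 0.50882419 -0.19815167  0.0385    ] [ 0.50818418 -0.19811286  0.0385    ]
mark 4.901489960778701
flat 3.8566355576892875 [[ 0.51096293 -0.1923359   0.0575    ]
 [ 0.51178373 -0.20451159  0.0575    ]]
flatbase 7.7524164137391836
shaftlow [[ 0.50156711 -0.19749632  0.0575    ]]
m->c 6.83910562787493
far [ 0.5814 -0.051 ] edges [0.1197 0.0236 0.1205 0.0235] [np.float64(-101.9), np.float64(168.4), np.float64(78.1), np.float64(-13.5)]
near [ 0.5035 -0.0344] edges [0.1178 0.0245 0.1192 0.0247] [np.float64(-101.9), np.float64(167.5), np.float64(78.2), np.float64(-15.9)]
[[ 0.57846865 -0.27010001  0.036     ]
 [ 0.4177237  -0.23770126  0.036     ]
 [ 0.63884503  0.013366    0.036     ]]
-11.395508698927378
-12.023943799013438 0.28982457619955077
```

Emit:
{"fn": "send_rows", "kwargs": {"translation": [[0,0,-4],[0,0,-4],[0,0,-4],[0,0,-4],[0,0,-4],[0,0,-4],[0,0,-4],[1.5,0,-3.5],[2,0,-3],[2,0,-1]], "roll": [0,0,0,0,0,0,0,0,0,0]}}

```text
time_s: 2.37
ee_pos: [0.557, 0.1478, 0.211]
orientation: [0.521, 0.479, -0.519, 0.48]
contact_force: [0.3, 0.1, 0.2]
grip_width: 0.0917
```

Emit:
{"fn": "send_rows", "kwargs": {"translation": [[2,0,-1],[1,0,0],[0,0,0]], "roll": [6.4,0,0]}}

```text
time_s: 2.62
ee_pos: [0.5544, 0.1564, 0.1764]
orientation: [-0.544, -0.45, 0.546, -0.45]
contact_force: [-0.9, -0.2, -0.4]
grip_width: 0.092
```

Run:
```python
from h import *
st=sensors.state();cp=camera_params('wrist');print(st['ee_pos'],R.from_quat(st['orientation']).as_matrix().round(3),st['time_s'],st['joint_pos'].round(2))
im=camera('wrist')[:,:,::-1]
cv2.imwrite('pics/w2.png',im)
np.save('w2.npy',cp,allow_pickle=True)
```

```text
[0.55436343 0.15640247 0.17635465] [[-0.002  0.982 -0.189]
 [-0.001 -0.189 -0.982]
 [-1.    -0.002  0.002]] 2.6167 [ 0.27  0.32  1.78 -0.    1.05  2.03]
```

View pics/w2.png

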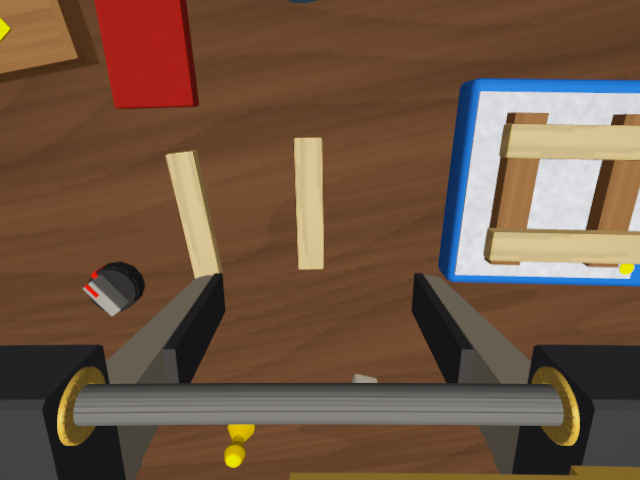

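Run:
```python
from h import *
cp=np.load('w2.npy',allow_pickle=True).item()
def rect(name,pts,z):
    P=topl(cp,pts,z)[:,:2]
    print(name,P.mean(0).round(4),'edges',np.linalg.norm(np.roll(P,-1,0)-P,axis=1).round(4),[round(np.degrees(np.arctan2(*d[::-1])),1) for d in (np.roll(P,-1,0)-P)])
    return P.mean(0)
b=rect('B',[(294.5,138),(321.5,138),(323,268.5),(299,269)],.014)
st=sensors.state()
print(R.from_quat(st['orientation']).inv().apply(np.r_[b,.004]-st['ee_pos']))
im=cv2.imread('pics/w2.png')
crop(im,280,130,340,280,4,'pics/c5.png')
```

```text
B [0.5626 0.1614] edges [0.0229 0.1187 0.0225 0.1192] [np.float64(-100.9), np.float64(169.9), np.float64(80.3), np.float64(-9.9)]
[ 0.17320249  0.00708051 -0.00687283]
```

View pics/c5.png

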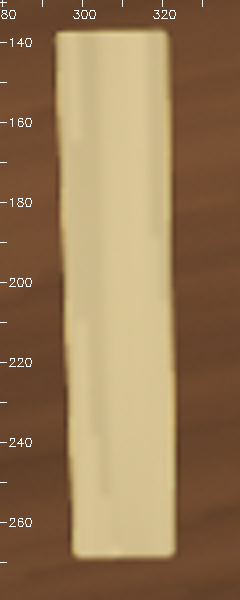

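Emit:
{"fn": "send_rows", "kwargs": {"translation": [[3,0.5,-0.5],[3.5,0.2,-0.2],[3.5,0,0],[3.2,0,0],[2,0,0],[1,0,0],[0,0,0]], "roll": [-0.8,0,0,0,0,0,0]}}

```text
time_s: 3.25
ee_pos: [0.5723, 0.1527, 0.0207]
orientation: [0.544, 0.454, -0.536, 0.46]
contact_force: [-0.3, -0.7, 0.8]
grip_width: 0.0918
```

```bash
cat > go.py <<'E'
from h import *
import sys
t=np.array([float(v) for v in sys.argv[1:4]]);st=sensors.state();r=R.from_quat(st['orientation']);m=r.as_matrix()
print('t',round(st['time_s'],2),'pos',st['ee_pos'].round(4),'toolx',m[:,0].round(3),'yaw(y)',np.degrees(np.arctan2(m[1,1],m[0,1])).round(2),'F',st['contact_force'].round(1),'M',st['moment'].round(2),'w',round(st['grip_width'],4))
print('shift cm',(r.inv().apply(t-st['ee_pos'])*100).round(2))
if len(sys.argv)>4:
    d=np.degrees(np.arctan2(m[1,1],m[0,1]))-float(sys.argv[4]);print('roll',round((d+180)%360-180,1))
E
python3 go.py .5626 .1614 .004 -10
```

```text
t 3.25 pos [0.5723 0.1527 0.0207] toolx [ 0.014  0.001 -1.   ] yaw(y) -9.52 F [-0.3 -0.7  0.8] M [-0.02  0.04  0.  ] w 0.0918
shift cm [ 1.66 -1.12 -0.69]
roll 0.5
```

Emit:
{"fn": "send_rows", "kwargs": {"translation": [[0,-0.6,-0.4],[0,-0.5,-0.3],[0,0,0]], "roll": [0.5,0,0]}}

```text
time_s: 3.5
ee_pos: [0.5644, 0.1607, 0.0244]
orientation: [0.547, 0.451, -0.537, 0.458]
contact_force: [0.0, 0.1, 1.0]
grip_width: 0.092
```

```bash
python3 go.py .5626 .1614 .004 -10
```

```text
t 3.5 pos [0.5644 0.1607 0.0244] toolx [ 0.018  0.002 -1.   ] yaw(y) -10.09 F [0.  0.1 1. ] M [0.   0.03 0.04] w 0.092
shift cm [ 2.04 -0.22 -0.03]
roll -0.1
```

Emit:
{"fn": "send_rows", "kwargs": {"translation": [[1,-0.2,0],[0.8,0,0],[0.2,0,0]], "roll": [0,0,0]}}

```text
time_s: 3.75
ee_pos: [0.5651, 0.1625, 0.0071]
orientation: [0.549, 0.45, -0.534, 0.459]
contact_force: [0.4, 0.5, 0.4]
grip_width: 0.0915
```

```bash
python3 go.py .5626 .1614 .004 -10
```

```text
t 3.75 pos [0.5651 0.1625 0.0071] toolx [ 0.025  0.004 -1.   ] yaw(y) -9.99 F [0.4 0.5 0.4] M [0.04 0.   0.03] w 0.0915
shift cm [ 0.31 -0.23  0.16]
roll 0.0
```

Emit:
{"fn": "send_rows", "kwargs": {"translation": [[0.25,-0.2,0.1],[0,0,0],[0,0,0],[0,0,0],[0,0,0],[0,0,0]], "roll": [0,0,0,0,0,0], "fingers": 0, "newtons": 20}}

```text
time_s: 4.25
ee_pos: [0.5625, 0.1619, 0.0034]
orientation: [0.549, 0.45, -0.534, 0.459]
contact_force: [1.1, 0.4, -0.2]
grip_width: 0.0543
```

```bash
python3 go.py .5626 .1614 .004 -10
```

```text
t 4.25 pos [0.5625 0.1619 0.0034] toolx [ 0.024  0.004 -1.   ] yaw(y) -9.95 F [ 1.1  0.4 -0.2] M [ 0.01  0.02 -0.03] w 0.0543
shift cm [-0.06  0.02  0.05]
roll 0.1
```

Emit:
{"fn": "send_rows", "kwargs": {"translation": [[0,0,0],[0,0,0],[0,0,0],[0,0,0],[0,0,0],[0,0,0]], "roll": [0,0,0,0,0,0]}}

```text
time_s: 4.75
ee_pos: [0.563, 0.1619, 0.0038]
orientation: [0.549, 0.45, -0.534, 0.459]
contact_force: [0.3, -0.6, -0.6]
grip_width: 0.0239
```

```bash
python3 go.py .5328 -.081 .18 -11.9
```

```text
t 4.75 pos [0.563  0.1619 0.0038] toolx [ 0.025  0.004 -1.   ] yaw(y) -9.95 F [ 0.3 -0.6 -0.6] M [-0.02  0.02  0.  ] w 0.0239
shift cm [-17.78   1.65  24.31]
roll 1.9
```

Emit:
{"fn": "send_rows", "kwargs": {"translation": [[-2,0,0],[-4,0,0],[-4,0,1],[-2,0,3],[0,0.2,3.5],[0,0.2,3.5],[0,0.2,3.5],[0,0.3,3.5],[0,0.3,3],[0,0.3,2]], "roll": [0,0,0,0,0,0,0,1.9,0,0]}}

```text
time_s: 5.58
ee_pos: [0.5336, -0.0725, 0.1294]
orientation: [0.556, 0.442, -0.539, 0.453]
contact_force: [1.0, 0.9, -0.6]
grip_width: 0.0235
```

```bash
python3 go.py .5328 -.081 .13 -11.9
```

```text
t 5.58 pos [ 0.5336 -0.0725  0.1294] toolx [ 0.029  0.003 -1.   ] yaw(y) -11.46 F [ 1.   0.9 -0.6] M [ 0.01 -0.04  0.  ] w 0.0235
shift cm [-0.07  0.1   0.85]
roll 0.4
```

Emit:
{"fn": "send_rows", "kwargs": {"translation": [[0,0,0.7],[0,0,0]], "roll": [0.4,0]}}

```text
time_s: 5.75
ee_pos: [0.5316, -0.0833, 0.1295]
orientation: [0.559, 0.438, -0.542, 0.45]
contact_force: [0.1, -0.1, -0.7]
grip_width: 0.0238
```

```bash
python3 go.py .5328 -.081 .069 -11.9
python3 - <<'E'
from h import *
cp=camera_params('wrist');np.save('w3.npy',cp,allow_pickle=True)
cv2.imwrite('pics/w3.png',camera('wrist')[:,:,::-1])
crop(camera('top')[:,:,::-1].copy(),290,190,425,285,5.9,'pics/t3.png')
E
```

```text
t 5.75 pos [ 0.5316 -0.0833  0.1295] toolx [ 0.029  0.002 -1.   ] yaw(y) -12.16 F [ 0.1 -0.1 -0.7] M [ 0.07  0.02 -0.  ] w 0.0238
shift cm [ 6.05 -0.1  -0.2 ]
roll -0.3
```

View pics/w3.png

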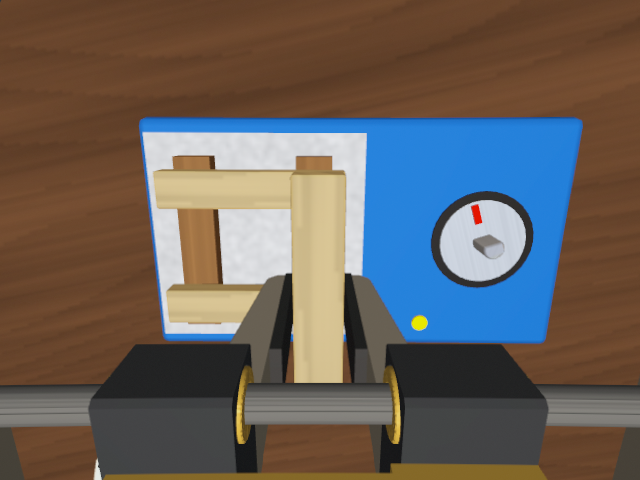

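View pics/t3.png

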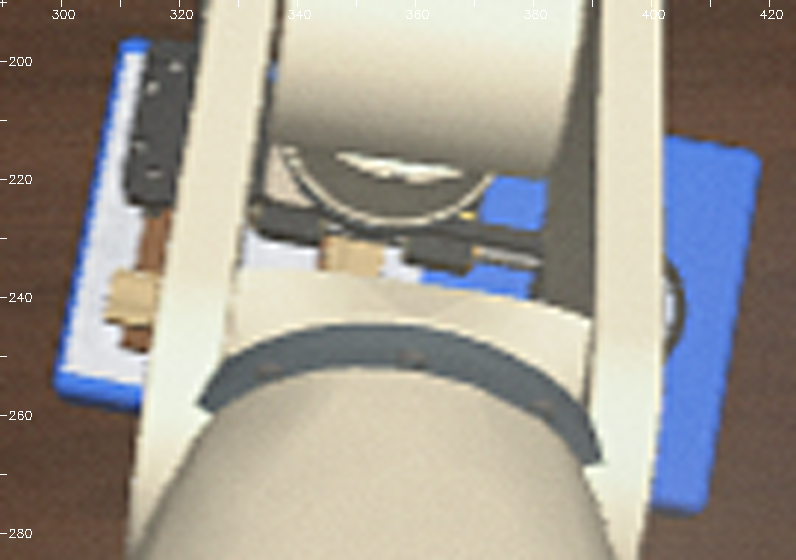

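Run:
```python
from h import *
cp=np.load('w3.npy',allow_pickle=True).item()
print('rail right far end mid',topl(cp,[(296.5,156.5),(332,156.5)],.05).mean(0))
print('rail left far',topl(cp,[(174,156.5),(214,156.5)],.05).mean(0))
print('slat far end mid',topl(cp,[(291.5,173),(345.5,173)],.140).mean(0))
u=np.array([np.cos(np.radians(-11.9)),np.sin(np.radians(-11.9))])
for c in [(.5328,-.081),(.549,-.003)]: print('pred far end',c+.06*u)
print('shaft', topl(cp,[(488,245.5)],.059))
```

```text
rail right far end mid [ 0.59193648 -0.09378721  0.05      ]
rail left far [ 0.6082389  -0.01739942  0.05      ]
slat far end mid [ 0.5900774  -0.09675119  0.14      ]
pred far end [ 0.59151054 -0.09337225]
pred far end [ 0.60771054 -0.01537225]
shaft [[ 0.5116572  -0.19398833  0.059     ]]
```

Emit:
{"fn": "send_rows", "kwargs": {"translation": [[1,0,-0.2],[2,0,0],[1.5,0,0],[0.7,0,0],[0,0,0]], "roll": [-0.3,0,0,0,0]}}

```text
time_s: 6.27
ee_pos: [0.5354, -0.0729, 0.0742]
orientation: [0.556, 0.442, -0.537, 0.454]
contact_force: [-0.7, -0.3, -0.1]
grip_width: 0.024
```

```bash
python3 go.py .5328 -.081 .068 -11.9
```

```text
t 6.27 pos [ 0.5354 -0.0729  0.0742] toolx [ 0.031  0.004 -1.   ] yaw(y) -11.31 F [-0.7 -0.3 -0.1] M [0.04 0.02 0.02] w 0.024
shift cm [ 0.61 -0.12  0.85]
roll 0.6
```

Emit:
{"fn": "send_rows", "kwargs": {"translation": [[0,0,0.7],[0,0,0],[0,0,0]], "roll": [0.5,0,0]}}

```text
time_s: 6.52
ee_pos: [0.5339, -0.0782, 0.0738]
orientation: [0.557, 0.441, -0.539, 0.452]
contact_force: [0.3, 0.5, -0.3]
grip_width: 0.0235
```

```bash
python3 go.py .5328 -.081 .068 -11.9
```

```text
t 6.52 pos [ 0.5339 -0.0782  0.0738] toolx [ 0.03   0.004 -1.   ] yaw(y) -11.68 F [ 0.3  0.5 -0.3] M [ 0.06  0.06 -0.03] w 0.0235
shift cm [ 0.58 -0.07  0.3 ]
roll 0.2
```

Emit:
{"fn": "send_rows", "kwargs": {"translation": [[0.2,0,0.2],[0.2,0,0.1],[0,0,0]], "roll": [0.2,0,0]}}

```text
time_s: 6.77
ee_pos: [0.5346, -0.0818, 0.0712]
orientation: [0.559, 0.439, -0.539, 0.452]
contact_force: [0.8, 0.4, -1.2]
grip_width: 0.0241
```

```bash
python3 go.py .5328 -.081 .068 -11.9
```

```text
t 6.77 pos [ 0.5346 -0.0818  0.0712] toolx [ 0.033  0.004 -0.999] yaw(y) -11.91 F [ 0.8  0.4 -1.2] M [ 0.06 -0.04  0.03] w 0.0241
shift cm [ 0.31 -0.2  -0.03]
roll -0.0
```

Emit:
{"fn": "send_rows", "kwargs": {"translation": [[0.15,0,0],[0,0,0]], "roll": [0,0]}}

```text
time_s: 6.93
ee_pos: [0.5349, -0.0821, 0.0699]
orientation: [0.559, 0.439, -0.539, 0.452]
contact_force: [0.4, 0.9, -1.2]
grip_width: 0.0238
```

Emit:
{"fn": "send_rows", "kwargs": {"translation": [[0,0,0],[0,0,0],[0,0,0],[0,0,0],[0,0,0]], "roll": [0,0,0,0,0], "fingers": 0.55}}

```text
time_s: 7.35
ee_pos: [0.5351, -0.0822, 0.0703]
orientation: [0.559, 0.439, -0.539, 0.452]
contact_force: [-0.1, -0.0, 0.5]
grip_width: 0.0503
```

```bash
python3 go.py .5677 .2656 .15 -3.8;python3 - <<'E'
from h import *
cp=camera_params('wrist')
cv2.imwrite('pics/w4.png',camera('wrist')[:,:,::-1])
E
```

```text
t 7.35 pos [ 0.5351 -0.0822  0.0703] toolx [ 0.034  0.003 -0.999] yaw(y) -11.96 F [-0.1 -0.   0.5] M [ 0.02  0.01 -0.  ] w 0.0503
shift cm [ -7.74  -3.76 -34.78]
roll -8.2
```

View pics/w4.png

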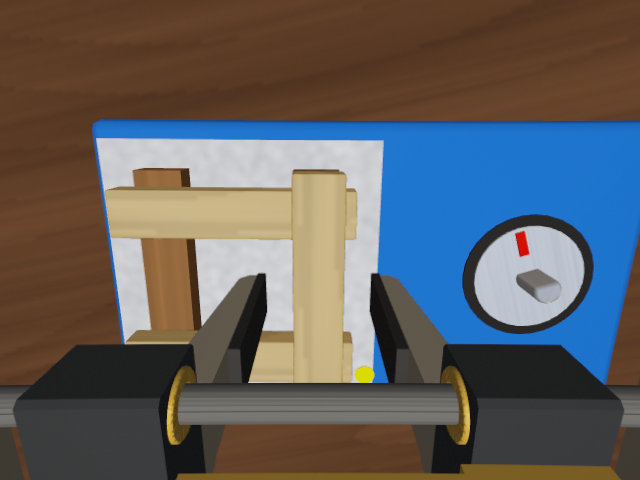

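Emit:
{"fn": "send_rows", "kwargs": {"translation": [[-2,0,0],[-4,0,0],[-2,0,-1],[0,-0.4,-3.5],[0,-0.5,-4],[0,-0.5,-4],[0,-0.5,-4],[0,-0.5,-4],[0,-0.5,-4],[0,-0.5,-4]], "roll": [0,0,0,0,0,0,0,0,0,0], "fingers": 1}}

```text
time_s: 8.23
ee_pos: [0.5597, 0.2073, 0.1574]
orientation: [0.562, 0.435, -0.541, 0.449]
contact_force: [0.9, -0.2, 1.0]
grip_width: 0.0921
```

Emit:
{"fn": "send_rows", "kwargs": {"translation": [[0,-0.4,-3.5],[0,0,-1.5],[0,0,0],[0,0,0]], "roll": [-4,-4,0,0]}}

```text
time_s: 8.57
ee_pos: [0.5653, 0.2686, 0.1578]
orientation: [0.528, 0.475, -0.505, 0.49]
contact_force: [0.9, -0.1, 0.1]
grip_width: 0.092
```

```bash
python3 go.py .5677 .2656 .004 -3.8;python3 - <<'E'
from h import *
cp=camera_params('wrist');np.save('w5.npy',cp,allow_pickle=True)
im=camera('wrist')[:,:,::-1].copy()
cv2.imwrite('pics/w5.png',im)
E
```

```text
t 8.57 pos [0.5653 0.2686 0.1578] toolx [ 0.038  0.006 -0.999] yaw(y) -3.89 F [ 0.9 -0.1  0.1] M [-0.05  0.03  0.01] w 0.092
shift cm [15.38 -0.33  0.41]
roll -0.1
```

View pics/w5.png

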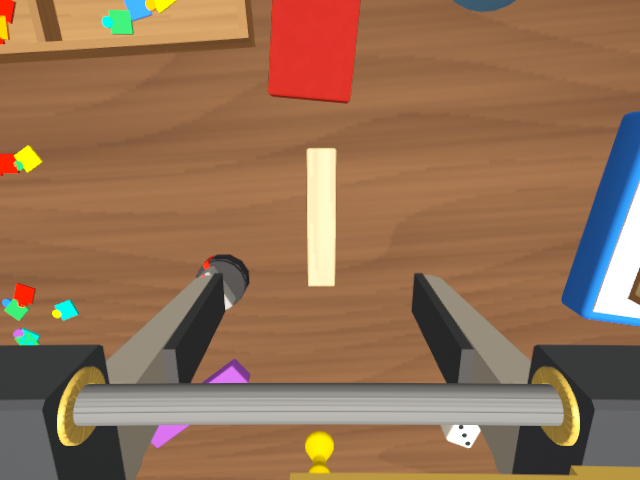

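```bash
python3 - <<'E'
from h import *
cp=np.load('w5.npy',allow_pickle=True).item()
P=topl(cp,[(307,149),(335.5,149),(335,286),(308,286)],.014)[:,:2]
print(P.mean(0), [round(np.degrees(np.arctan2(*d[::-1])),1) for d in (np.roll(P,-1,0)-P)],np.linalg.norm(np.roll(P,-1,0)-P,axis=1).round(4))
E
python3 go.py .569 .2656 .03 -3.8
```

```text
[0.56997878 0.2656851 ] [np.float64(-93.9), np.float64(176.5), np.float64(86.3), np.float64(-3.9)] [0.0232 0.1192 0.024  0.1192]
t 8.62 pos [0.5653 0.2681 0.1579] toolx [ 0.038  0.006 -0.999] yaw(y) -3.93 F [-0.8  0.5 -0.7] M [-0.   -0.01  0.01] w 0.0918
shift cm [12.79 -0.1   0.33]
roll -0.1
```

Emit:
{"fn": "send_rows", "kwargs": {"translation": [[2.5,0,0.2],[3,0,0],[3,0,0],[3,0,0],[1.5,0,0],[0,0,0]], "roll": [0,0,0,0,0,0]}}

```text
time_s: 9.12
ee_pos: [0.5726, 0.2585, 0.0264]
orientation: [0.533, 0.469, -0.508, 0.487]
contact_force: [-0.9, -0.3, 0.1]
grip_width: 0.092
```

```bash
python3 go.py .569 .2656 .004 -3.8
```

```text
t 9.12 pos [0.5726 0.2585 0.0264] toolx [ 0.043  0.006 -0.999] yaw(y) -4.91 F [-0.9 -0.3  0.1] M [ 0.08  0.03 -0.03] w 0.092
shift cm [ 2.23 -0.51 -0.65]
roll -1.1
```

Emit:
{"fn": "send_rows", "kwargs": {"translation": [[0.3,-0.4,-0.5],[1,0,-0.2],[0.6,0,-0.1],[0,0,0]], "roll": [-1,0,0,0]}}

```text
time_s: 9.45
ee_pos: [0.5708, 0.2646, 0.0082]
orientation: [0.531, 0.472, -0.505, 0.49]
contact_force: [-0.4, 0.8, -0.3]
grip_width: 0.0921
```

```bash
python3 go.py .569 .2656 .004 -3.8
```

```text
t 9.45 pos [0.5708 0.2646 0.0082] toolx [ 0.044  0.006 -0.999] yaw(y) -4.16 F [-0.4  0.8 -0.3] M [ 0.04  0.06 -0.07] w 0.0921
shift cm [ 0.41 -0.21 -0.08]
roll -0.4
```

Emit:
{"fn": "send_rows", "kwargs": {"translation": [[0.35,-0.1,-0.1],[0,0,0],[0,0,0],[0,0,0],[0,0,0],[0,0,0],[0,0,0],[0,0,0],[0,0,0],[0,0,0]], "roll": [-0.4,0,0,0,0,0,0,0,0,0], "fingers": 0}}

```text
time_s: 10.28
ee_pos: [0.5721, 0.2672, 0.0078]
orientation: [0.53, 0.474, -0.501, 0.493]
contact_force: [0.6, -0.0, 0.3]
grip_width: 0.0277
```

Emit:
{"fn": "send_rows", "kwargs": {"translation": [[0,0,0],[0,0,0]], "roll": [0,0]}}

```text
time_s: 10.45
ee_pos: [0.5722, 0.2673, 0.0078]
orientation: [0.53, 0.474, -0.501, 0.493]
contact_force: [-0.1, 0.2, 0.4]
grip_width: 0.0236
```

```bash
python3 go.py .549 -.003 .13 -11.9
```

```text
t 10.45 pos [0.5722 0.2673 0.0078] toolx [ 0.049  0.009 -0.999] yaw(y) -3.71 F [-0.1  0.2  0.4] M [0.08 0.05 0.02] w 0.0236
shift cm [-12.55   0.03  26.97]
roll 8.2
```

Emit:
{"fn": "send_rows", "kwargs": {"translation": [[-2,0,0],[-4,0,0],[-4,0,1],[-2.5,0,3],[0,0,3.5],[0,0,3.5],[0,0,3.5],[0,0,3.5],[0,0,3.5],[0,0,2]], "roll": [0,0,0,0,0,0,0,4,4,0]}}

```text
time_s: 11.28
ee_pos: [0.5463, 0.0277, 0.1362]
orientation: [0.564, 0.437, -0.531, 0.456]
contact_force: [1.1, 0.2, -0.5]
grip_width: 0.0238
```

```bash
python3 go.py .5515 -.003 .13 -11.9
```

```text
t 11.28 pos [0.5463 0.0277 0.1362] toolx [ 0.053  0.008 -0.999] yaw(y) -11.6 F [ 1.1  0.2 -0.5] M [0.06 0.03 0.03] w 0.0238
shift cm [0.62 1.1  2.91]
roll 0.3
```

Emit:
{"fn": "send_rows", "kwargs": {"translation": [[0,0.6,1.5],[0,0.5,1.2],[0,0,0],[0,0,0]], "roll": [0.2,0,0,0]}}

```text
time_s: 11.62
ee_pos: [0.5498, -0.0074, 0.1364]
orientation: [0.566, 0.434, -0.534, 0.454]
contact_force: [0.4, 0.9, 0.2]
grip_width: 0.0235
```

```bash
python3 go.py .5515 -.003 .0718 -11.9
python3 - <<'E'
from h import *
cp=camera_params('wrist');np.save('w6.npy',cp,allow_pickle=True)
im=camera('wrist')[:,:,::-1].copy()
cv2.imwrite('pics/w6.png',im)
E
```

```text
t 11.62 pos [ 0.5498 -0.0074  0.1364] toolx [ 0.053  0.007 -0.999] yaw(y) -12.21 F [0.4 0.9 0.2] M [0.03 0.03 0.04] w 0.0235
shift cm [ 6.47 -0.25 -0.35]
roll -0.3
```

View pics/w6.png

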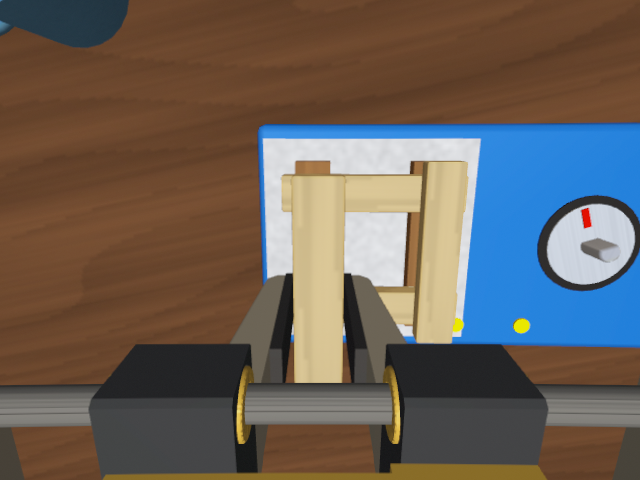

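Emit:
{"fn": "send_rows", "kwargs": {"translation": [[1,-0.1,-0.4],[2,0,0],[1.5,0,0],[0.8,0,0],[0,0,0]], "roll": [-0.3,0,0,0,0]}}

```text
time_s: 12.08
ee_pos: [0.553, 0.0028, 0.0803]
orientation: [0.564, 0.437, -0.531, 0.457]
contact_force: [-0.3, -0.5, -0.0]
grip_width: 0.0234
```

```bash
python3 go.py .5515 -.003 .0718 -11.9
```

```text
t 12.08 pos [0.553  0.0028 0.0803] toolx [ 0.054  0.008 -0.998] yaw(y) -11.58 F [-0.3 -0.5 -0. ] M [ 0.06  0.06 -0.04] w 0.0234
shift cm [ 0.84 -0.07  0.61]
roll 0.3
```

Emit:
{"fn": "send_rows", "kwargs": {"translation": [[0.2,0,0.4],[0.2,0,0.1],[0.1,0,0],[0,0,0]], "roll": [0.2,0,0,0]}}

```text
time_s: 12.42
ee_pos: [0.5521, -0.0007, 0.0749]
orientation: [0.565, 0.437, -0.531, 0.456]
contact_force: [-0.2, 0.3, -0.6]
grip_width: 0.0235
```

```bash
python3 go.py .5515 -.003 .0718 -11.9
```

```text
t 12.42 pos [ 0.5521 -0.0007  0.0749] toolx [ 0.054  0.009 -0.999] yaw(y) -11.65 F [-0.2  0.3 -0.6] M [0.07 0.04 0.01] w 0.0235
shift cm [ 0.3  -0.03  0.24]
roll 0.3
```

Emit:
{"fn": "send_rows", "kwargs": {"translation": [[0.2,0,0.2],[0.05,0,0],[0,0,0]], "roll": [0.2,0,0]}}

```text
time_s: 12.67
ee_pos: [0.5527, -0.003, 0.0734]
orientation: [0.566, 0.435, -0.531, 0.456]
contact_force: [-0.3, -0.8, -0.1]
grip_width: 0.0232
```

```bash
python3 go.py .5515 -.003 .0718 -11.9
```

```text
t 12.67 pos [ 0.5527 -0.003   0.0734] toolx [ 0.056  0.009 -0.998] yaw(y) -11.89 F [-0.3 -0.8 -0.1] M [ 0.05  0.05 -0.02] w 0.0232
shift cm [ 0.15 -0.13  0.03]
roll 0.0
```

Emit:
{"fn": "send_rows", "kwargs": {"translation": [[0.12,0,0],[0,0,0]], "roll": [0,0]}}

```text
time_s: 12.83
ee_pos: [0.5531, -0.0032, 0.0725]
orientation: [0.566, 0.435, -0.531, 0.456]
contact_force: [0.2, -0.3, -0.3]
grip_width: 0.0235
```

Emit:
{"fn": "send_rows", "kwargs": {"translation": [[0,0,0],[0,0,0],[0,0,0],[0,0,0],[0,0,0]], "roll": [0,0,0,0,0], "fingers": 0.5}}

```text
time_s: 13.25
ee_pos: [0.5534, -0.0032, 0.0728]
orientation: [0.567, 0.435, -0.531, 0.456]
contact_force: [0.2, -0.4, 0.0]
grip_width: 0.0455
```

Emit:
{"fn": "send_rows", "kwargs": {"translation": [[-1,0,0],[-2,0,0],[-4,0,0],[-3,0,0],[0,0,0]], "roll": [0,0,0,0,0]}}

```text
time_s: 13.67
ee_pos: [0.5455, -0.0041, 0.1767]
orientation: [0.565, 0.436, -0.533, 0.455]
contact_force: [1.1, -0.6, 0.1]
grip_width: 0.0457
```

```bash
python3 go.py .5176 .358 .13 31
python3 - <<'E'
from h import *
cp=camera_params('wrist');np.save('w7.npy',cp,allow_pickle=True)
im=camera('wrist')[:,:,::-1].copy()
cv2.imwrite('pics/w7.png',im)
E
```

```text
t 13.67 pos [ 0.5455 -0.0041  0.1767] toolx [ 0.052  0.009 -0.999] yaw(y) -11.91 F [ 1.1 -0.6  0.1] M [ 0.04 -0.01  0.04] w 0.0457
shift cm [  4.84 -10.42 -34.76]
roll -42.9
```

View pics/w7.png

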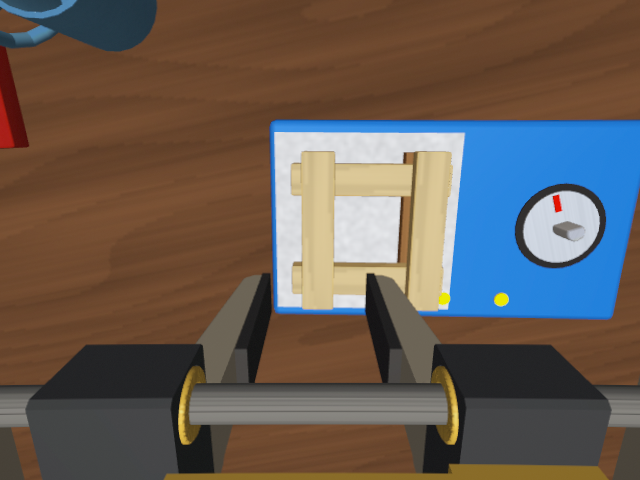

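Run:
```python
from h import *
cp=np.load('w7.npy',allow_pickle=True).item()
for q,t in (([(302,152.5),(335,152.5),(333,308),(303,308)],(.549,-.003)),([(414,152.5),(451.5,152.5),(438,310),(409,309)],(.5328,-.081))):
    P=topl(cp,q,.078)[:,:2]
    print(P.mean(0), t,[round(np.degrees(np.arctan2(*d[::-1])),1) for d in (np.roll(P,-1,0)-P)],np.linalg.norm(np.roll(P,-1,0)-P,axis=1).round(4))
```

```text
[ 0.55150557 -0.0041733 ] (0.549, -0.003) [np.float64(-101.8), np.float64(168.0), np.float64(78.6), np.float64(-12.1)] [0.0231 0.1177 0.0232 0.1179]
[ 0.53473353 -0.0826863 ] (0.5328, -0.081) [np.float64(-102.0), np.float64(167.9), np.float64(76.6), np.float64(-10.3)] [0.0258 0.1184 0.0222 0.1179]
```

Emit:
{"fn": "send_rows", "kwargs": {"translation": [[0,-1.1,-3.8],[0,-1.1,-3.8],[0,-1.1,-3.8],[0,-1.1,-3.8],[0,-1.1,-3.8],[0,-1.1,-3.8],[0,-1.1,-3.8],[0,-1.1,-3.8],[0,-0.8,-2],[0,0,0]], "roll": [0,0,0,0,0,0,0,0,-7,-7], "fingers": 1}}

```text
time_s: 14.55
ee_pos: [0.5144, 0.3446, 0.1713]
orientation: [0.505, 0.497, -0.479, 0.519]
contact_force: [-0.4, -0.5, -0.9]
grip_width: 0.0917
```

Emit:
{"fn": "send_rows", "kwargs": {"translation": [[0,0,0],[0,0,0],[0,0,0],[0,0,0],[0,0,0],[0,0,0]], "roll": [-7,-7,-7,-7,0,0]}}

```text
time_s: 15.05
ee_pos: [0.5096, 0.3467, 0.1646]
orientation: [0.358, 0.602, -0.343, 0.626]
contact_force: [-0.6, 0.2, -0.1]
grip_width: 0.092
```

```bash
python3 go.py .5176 .358 .13 31
python3 - <<'E'
from h import *
cp=camera_params('wrist');np.save('w8.npy',cp,allow_pickle=True)
im=camera('wrist')[:,:,::-1].copy()
cv2.imwrite('pics/w8.png',im)
E
```

```text
t 15.05 pos [0.5096 0.3467 0.1646] toolx [ 0.041  0.001 -0.999] yaw(y) 30.54 F [-0.6  0.2 -0.1] M [-0.08  0.02 -0.03] w 0.092
shift cm [ 3.49  1.14 -0.64]
roll -0.5
```

View pics/w8.png

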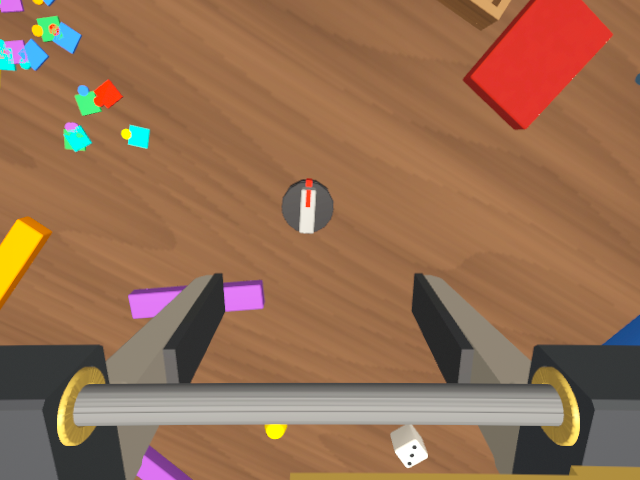

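Run:
```python
from h import *
im=cv2.imread('pics/w8.png')
crop(im,270,165,345,245,7.4,'pics/c8.png')
```

```text
(no output)
```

View pics/c8.png

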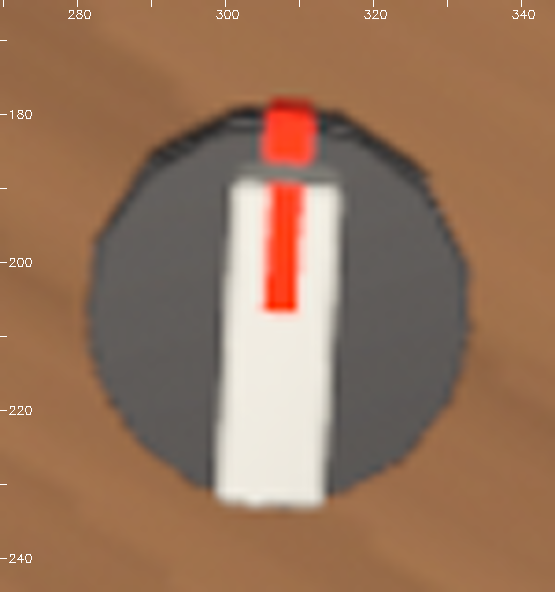

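```bash
python3 - <<'E'
from h import *
cp=np.load('w8.npy',allow_pickle=True).item()
P=np.array([(233,183),(340,186),(324,505),(216,500)])/7.4-.5+[270,165]
P=topl(cp,P,.036)[:,:2]
print(P.mean(0), [round(np.degrees(np.arctan2(*d[::-1])),1) for d in (np.roll(P,-1,0)-P)],np.linalg.norm(np.roll(P,-1,0)-P,axis=1).round(4))
print(topl(cp,np.array([(85,315),(471,315)])/7.4-.5+[270,165],.019))
E
python3 go.py .518 .359 .06 28.5
```

```text
[0.52008028 0.35832928] [np.float64(-61.3), np.float64(-152.5), np.float64(117.4), np.float64(26.8)] [0.0115 0.0354 0.0119 0.0352]
[[0.5090645  0.37761399 0.019     ]
 [0.53135704 0.33938614 0.019     ]]
t 15.1 pos [0.5095 0.3466 0.1645] toolx [ 0.04   0.001 -0.999] yaw(y) 30.53 F [ 0.1 -0.5 -0.1] M [ 0.04  0.03 -0.05] w 0.0921
shift cm [10.48  0.99 -0.84]
roll 2.0
```

Emit:
{"fn": "send_rows", "kwargs": {"translation": [[1,0.8,-0.6],[3,0,0],[3,0,0],[2,0,0],[0.5,0,0],[0,0,0]], "roll": [2.3,0,0,0,0,0]}}

```text
time_s: 15.6
ee_pos: [0.5188, 0.3564, 0.0674]
orientation: [0.379, 0.59, -0.362, 0.615]
contact_force: [0.1, -0.3, -0.7]
grip_width: 0.092
```

```bash
python3 go.py .519 .3585 .0215 28
```

```text
t 15.6 pos [0.5188 0.3564 0.0674] toolx [ 0.043  0.003 -0.999] yaw(y) 26.83 F [ 0.1 -0.3 -0.7] M [-0.    0.04 -0.05] w 0.092
shift cm [ 4.58 -0.07 -0.26]
roll -1.2
```

Emit:
{"fn": "send_rows", "kwargs": {"translation": [[1.5,0,-0.2],[1.5,0,0],[0.9,0,0],[0.2,0,0],[0,0,0]], "roll": [-1,0,0,0,0]}}

```text
time_s: 16.02
ee_pos: [0.5221, 0.3596, 0.0296]
orientation: [0.377, 0.591, -0.357, 0.617]
contact_force: [-0.3, 0.3, 1.1]
grip_width: 0.0917
```

```bash
python3 go.py .519 .3585 .0215 28
```

```text
t 16.02 pos [0.5221 0.3596 0.0296] toolx [ 0.047  0.005 -0.999] yaw(y) 27.41 F [-0.3  0.3  1.1] M [-0.01 -0.03  0.03] w 0.0917
shift cm [ 0.8  -0.36 -0.06]
roll -0.6
```

Emit:
{"fn": "send_rows", "kwargs": {"translation": [[0.5,-0.3,-0.05],[0.2,0,0],[0,0,0]], "roll": [-0.4,0,0]}}

```text
time_s: 16.27
ee_pos: [0.5206, 0.3594, 0.0246]
orientation: [0.377, 0.591, -0.354, 0.619]
contact_force: [-0.5, 0.7, 0.6]
grip_width: 0.0918
```

```bash
python3 go.py .519 .3585 .0215 28
```

```text
t 16.27 pos [0.5206 0.3594 0.0246] toolx [ 0.05   0.007 -0.999] yaw(y) 27.79 F [-0.5  0.7  0.6] M [0.03 0.08 0.01] w 0.0918
shift cm [ 0.3 -0.2  0. ]
roll -0.2
```

Emit:
{"fn": "send_rows", "kwargs": {"translation": [[0.3,-0.2,0],[0,0,0],[0,0,0],[0,0,0],[0,0,0],[0,0,0],[0,0,0],[0,0,0]], "roll": [0,0,0,0,0,0,0,0], "fingers": 0, "newtons": 30}}

```text
time_s: 16.93
ee_pos: [0.5195, 0.359, 0.0228]
orientation: [0.377, 0.591, -0.353, 0.619]
contact_force: [-0.2, 0.9, -0.2]
grip_width: 0.0409
```

Emit:
{"fn": "send_rows", "kwargs": {"translation": [[0,0,0],[0,0,0],[0,0,0],[0,0,0],[0,0,0],[0,0,0],[0,0,0],[0,0,0]], "roll": [0,0,0,0,0,0,0,0]}}

```text
time_s: 17.6
ee_pos: [0.5195, 0.3591, 0.0229]
orientation: [0.377, 0.591, -0.353, 0.619]
contact_force: [-1.4, -0.2, 0.4]
grip_width: 0.0117
```

```bash
python3 go.py .507 -.198 .13 5.5
```

```text
t 17.6 pos [0.5195 0.3591 0.0229] toolx [ 0.051  0.008 -0.999] yaw(y) 27.77 F [-1.4 -0.2  0.4] M [-0.02 -0.    0.02] w 0.0117
shift cm [-11.23 -26.5   48.9 ]
roll 22.3
```

Emit:
{"fn": "send_rows", "kwargs": {"translation": [[-2,0,0],[-4,0,0],[-4,0,0],[-3,-1.5,2.5],[0,-1.9,3.5],[0,-1.9,3.5],[0,-1.9,3.5],[0,-1.9,3.5],[0,-1.9,3.5],[0,-1.9,3.5]], "roll": [0,0,0,0,0,0,0,0,0,0]}}

```text
time_s: 18.43
ee_pos: [0.5091, 0.0878, 0.1565]
orientation: [0.376, 0.591, -0.349, 0.622]
contact_force: [0.5, 0.8, -0.5]
grip_width: 0.0112
```

```bash
python3 go.py .507 -.198 .13 5.5
```

```text
t 18.43 pos [0.5091 0.0878 0.1565] toolx [ 0.057  0.01  -0.998] yaw(y) 28.38 F [ 0.5  0.8 -0.5] M [-0.03 -0.   -0.02] w 0.0112
shift cm [  2.35 -13.9   25.01]
roll 22.9
```

Emit:
{"fn": "send_rows", "kwargs": {"translation": [[0,-1.9,3.5],[0,-1.9,3.5],[0,-1.9,3.5],[0,-1.9,3.5],[0,-1.9,3.5],[0,-1.9,3.5],[0,-1,1.8],[0,0,0],[0,0,0],[0,0,0]], "roll": [0,0,0,0,0,0,6,7,7,2.7]}}

```text
time_s: 19.27
ee_pos: [0.505, -0.1939, 0.1553]
orientation: [0.496, 0.505, -0.463, 0.534]
contact_force: [0.7, 0.4, -1.3]
grip_width: 0.0117
```

```bash
python3 go.py .507 -.198 .13 5.5
```

```text
t 19.27 pos [ 0.505  -0.1939  0.1553] toolx [ 0.062  0.006 -0.998] yaw(y) 4.63 F [ 0.7  0.4 -1.3] M [ 0.    0.06 -0.02] w 0.0117
shift cm [2.54 0.01 0.43]
roll -0.9
```

Emit:
{"fn": "send_rows", "kwargs": {"translation": [[0,0,0.3],[0,0,0]], "roll": [-0.6,0]}}

```text
time_s: 19.43
ee_pos: [0.5049, -0.1977, 0.1553]
orientation: [0.493, 0.507, -0.46, 0.536]
contact_force: [-0.3, 0.6, 0.2]
grip_width: 0.0118
```

```bash
python3 go.py .507 -.198 .10 5.5
python3 - <<'E'
from h import *
cp=camera_params('wrist');np.save('w9.npy',cp,allow_pickle=True)
im=camera('wrist')[:,:,::-1].copy()
crop(im,200,120,440,300,3.3,'pics/w9.png')
im=camera('scene')[:,:,::-1].copy()
crop(im,220,140,360,280,4,'pics/s9.png')
E
```

```text
t 19.43 pos [ 0.5049 -0.1977  0.1553] toolx [ 0.062  0.006 -0.998] yaw(y) 5.18 F [-0.3  0.6  0.2] M [ 0.02  0.06 -0.02] w 0.0118
shift cm [ 5.53 -0.13  0.05]
roll -0.3
```

View pics/w9.png

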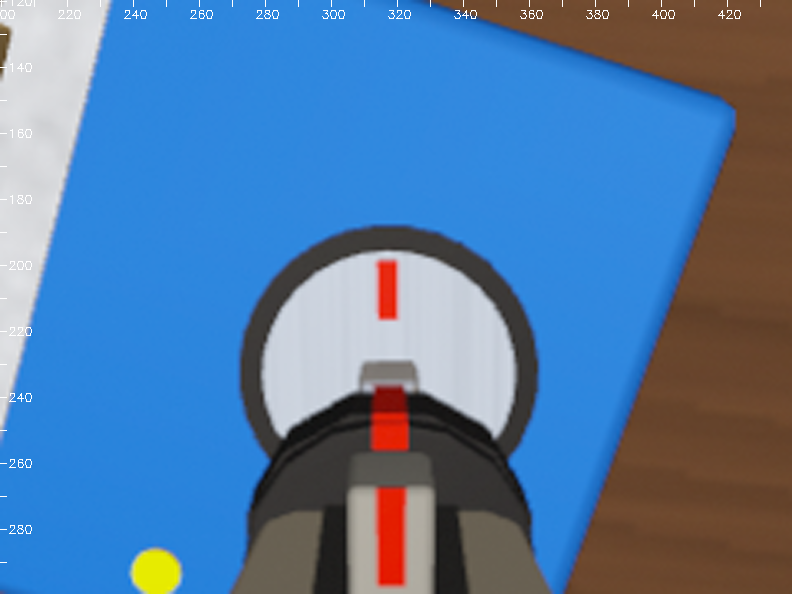

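View pics/s9.png

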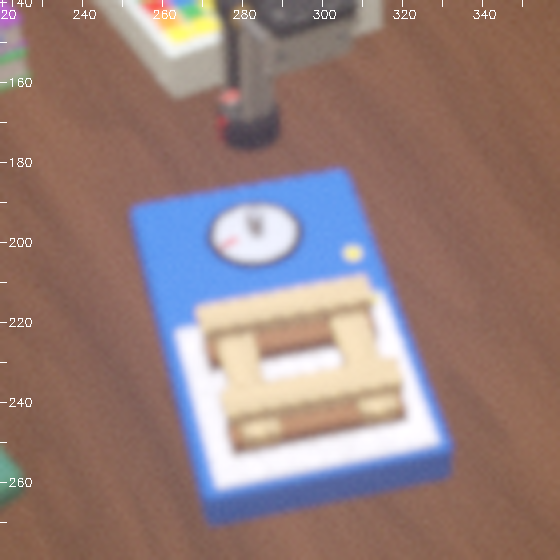

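Run:
```python
from h import *
cp=np.load('w9.npy',allow_pickle=True).item()
f=lambda p:np.array(p,float)/3.3-.5+[200,120]
# disc edge ellipse fit at z=.0385, visible arc points
pts=f([(388,250),(330,268),(290,300),(268,340),(262,375),(268,407),(446,265),(490,303),(511,340),(517,372),(511,405)])
P=topl(cp,pts,.0385)
from scipy.optimize import least_squares
s=least_squares(lambda v:np.hypot(P[:,0]-v[0],P[:,1]-v[1])-v[2],[.507,-.198,.03]);print('disc',s.x,abs(s.fun).max())
print('mark',(lambda v:np.degrees(np.arctan2(v[1],v[0])))(-np.diff(topl(cp,f([(388,260),(387.5,318)]),.0385),axis=0)[0]))
# outer ring
pts=f([(388,226),(300,257),(258,310),(241,375),(247,415),(480,258),(522,310),(537,370),(530,415)])
P=topl(cp,pts,.036)
s=least_squares(lambda v:np.hypot(P[:,0]-v[0],P[:,1]-v[1])-v[2],[.507,-.198,.03]);print('ring',s.x,abs(s.fun).max())
# flat base edge y~ (389,361) z .0385 ; flat top edge (388,383)? z=.059-.0025
print('flat base mid',topl(cp,f([(388.5,361)]),.0385))
# knob bar front top edge mid (391,487), z=TCP+.0131 ; skirt
st=sensors.state();z0=st['ee_pos'][2]-.0229
b=topl(cp,f([(392,487)]),z0+.036);print('bar front top',b)
print('skirt top front edge', topl(cp,f([(391,418)]),z0+.019))
print('skirt mark->', topl(cp,f([(390,385)]),z0))
```

```text
disc [ 0.50771499 -0.198078    0.03009669] 0.0004521500332783611
mark 4.636540427011905
ring [ 0.50767419 -0.19801793  0.03550114] 0.00051962437455879
flat base mid [[ 0.51176602 -0.19749501  0.0385    ]]
bar front top [[ 0.52285526 -0.19710201  0.16828905]]
skirt top front edge [[ 0.52791885 -0.19652539  0.15128905]]
skirt mark-> [[ 0.52835077 -0.19634184  0.13228905]]
```

Emit:
{"fn": "send_rows", "kwargs": {"translation": [[1,0.1,0],[2,0.1,0],[2,0,0],[1,0,0],[0,0,0]], "roll": [0,0,0,0,0]}}

```text
time_s: 19.95
ee_pos: [0.5121, -0.1956, 0.0926]
orientation: [0.491, 0.508, -0.458, 0.539]
contact_force: [-0.9, 0.3, 0.2]
grip_width: 0.0119
```

```bash
python3 go.py .5072 -.1971 .088 5.2
```

```text
t 19.95 pos [ 0.5121 -0.1956  0.0926] toolx [ 0.064  0.005 -0.998] yaw(y) 5.6 F [-0.9  0.3  0.2] M [ 0.01  0.08 -0.03] w 0.0119
shift cm [ 0.43 -0.53  0.1 ]
roll 0.4
```

Emit:
{"fn": "send_rows", "kwargs": {"translation": [[0.1,-0.4,0.1],[0,-0.05,0],[0,0,0]], "roll": [0.3,0,0]}}

```text
time_s: 20.2
ee_pos: [0.5072, -0.1965, 0.091]
orientation: [0.492, 0.508, -0.459, 0.538]
contact_force: [0.4, -0.0, -0.7]
grip_width: 0.0117
```

```bash
python3 go.py .5072 -.1971 .088 5.2
```

```text
t 20.2 pos [ 0.5072 -0.1965  0.091 ] toolx [ 0.063  0.006 -0.998] yaw(y) 5.37 F [ 0.4 -0.  -0.7] M [ 0.01  0.05 -0.02] w 0.0117
shift cm [ 0.3  -0.02  0.06]
roll 0.2
```

Emit:
{"fn": "send_rows", "kwargs": {"translation": [[0.4,-0.05,0.04],[0.4,-0.03,0],[0.3,-0.03,0],[0,0,0]], "roll": [0.2,0,0,0]}}

```text
time_s: 20.53
ee_pos: [0.5081, -0.1978, 0.0813]
orientation: [0.494, 0.505, -0.46, 0.538]
contact_force: [-0.9, 0.4, 0.0]
grip_width: 0.0115
```

```bash
python3 go.py .5072 -.1971 .0679 5.2
```

```text
t 20.53 pos [ 0.5081 -0.1978  0.0813] toolx [ 0.067  0.004 -0.998] yaw(y) 5.15 F [-0.9  0.4  0. ] M [-0.03  0.03 -0.04] w 0.0115
shift cm [ 1.33 -0.18 -0.08]
roll -0.0
```

Emit:
{"fn": "send_rows", "kwargs": {"translation": [[0.1,-0.1,-0.07],[0.2,0,0],[0,0,0]], "roll": [0,0,0]}}

```text
time_s: 20.78
ee_pos: [0.5073, -0.1972, 0.0781]
orientation: [0.494, 0.505, -0.46, 0.538]
contact_force: [-0.8, -0.6, 0.1]
grip_width: 0.0116
```

```bash
python3 go.py .5072 -.1971 .0679 5.2
python3 - <<'E'
from h import *
im=camera('wrist')[:,:,::-1].copy()
crop(im,200,120,440,300,3.3,'pics/w10.png')
E
```

```text
t 20.78 pos [ 0.5073 -0.1972  0.0781] toolx [ 0.067  0.004 -0.998] yaw(y) 5.16 F [-0.8 -0.6  0.1] M [ 0.01  0.04 -0.04] w 0.0116
shift cm [ 1.02 -0.08 -0.01]
roll -0.0
```

View pics/w10.png

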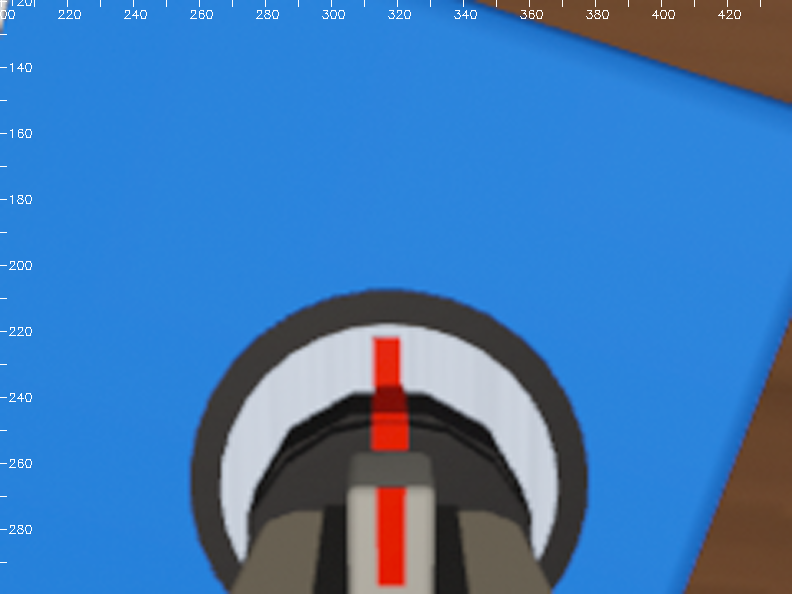

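Emit:
{"fn": "send_rows", "kwargs": {"translation": [[0.3,-0.04,0],[0.3,-0.02,0],[0.2,-0.02,0],[0,0,0]], "roll": [0,0,0,0]}}

```text
time_s: 21.17
ee_pos: [0.5073, -0.1973, 0.0696]
orientation: [0.494, 0.505, -0.46, 0.538]
contact_force: [0.5, -0.2, 0.0]
grip_width: 0.0117
```

```bash
python3 go.py .5072 -.1971 .0629 5.2
```

```text
t 21.17 pos [ 0.5073 -0.1973  0.0696] toolx [ 0.067  0.004 -0.998] yaw(y) 5.16 F [ 0.5 -0.2  0. ] M [ 0.06  0.02 -0.  ] w 0.0117
shift cm [ 0.66 -0.05 -0.02]
roll -0.0
```

Emit:
{"fn": "send_rows", "kwargs": {"translation": [[0.2,-0.02,0],[0.1,0,0],[0,0,0],[0,0,0]], "roll": [0,0,0,0], "newtons": 50}}

```text
time_s: 21.5
ee_pos: [0.5075, -0.1974, 0.0665]
orientation: [0.494, 0.505, -0.459, 0.538]
contact_force: [-0.9, -0.4, 3.7]
grip_width: 0.0118
```

Emit:
{"fn": "send_rows", "kwargs": {"translation": [[0.2,-0.01,0],[0.1,0,0],[0,0,0]], "roll": [0,0,0]}}

```text
time_s: 21.75
ee_pos: [0.5076, -0.1974, 0.0638]
orientation: [0.494, 0.505, -0.459, 0.538]
contact_force: [-1.3, 0.8, 3.8]
grip_width: 0.0114
```

```bash
python3 go.py .5072 -.1971 .0629 5.2
```

```text
t 21.75 pos [ 0.5076 -0.1974  0.0638] toolx [ 0.068  0.004 -0.998] yaw(y) 5.17 F [-1.3  0.8  3.8] M [0.09 0.3  0.02] w 0.0114
shift cm [ 0.09 -0.04 -0.04]
roll -0.0
```

Emit:
{"fn": "send_rows", "kwargs": {"translation": [[0.15,-0.02,0],[0.1,0,0],[0,0,0]], "roll": [0,0,0]}}

```text
time_s: 22.0
ee_pos: [0.5079, -0.1975, 0.0628]
orientation: [0.494, 0.505, -0.459, 0.539]
contact_force: [-2.7, 0.8, 5.1]
grip_width: 0.0115
```

```bash
python3 go.py .5072 -.1971 .0629 5.2
```

```text
t 22.0 pos [ 0.5079 -0.1975  0.0628] toolx [ 0.068  0.004 -0.998] yaw(y) 5.17 F [-2.7  0.8  5.1] M [ 0.15  0.48 -0.01] w 0.0115
shift cm [-0.02 -0.06 -0.04]
roll -0.0
```

Emit:
{"fn": "send_rows", "kwargs": {"translation": [[0.15,-0.05,-0.02],[0.1,0,0],[0.1,0,0],[0,0,0]], "roll": [0,0,0,0]}}

```text
time_s: 22.33
ee_pos: [0.508, -0.1975, 0.063]
orientation: [0.494, 0.504, -0.459, 0.539]
contact_force: [-1.2, 0.4, 5.6]
grip_width: 0.0116
```

```bash
python3 go.py .5072 -.1971 .0629 5.2
```

```text
t 22.33 pos [ 0.508  -0.1975  0.063 ] toolx [ 0.07   0.004 -0.998] yaw(y) 5.18 F [-1.2  0.4  5.6] M [0.09 0.33 0.01] w 0.0116
shift cm [ 0.   -0.07 -0.05]
roll -0.0
```

Emit:
{"fn": "send_rows", "kwargs": {"translation": [[0.2,-0.02,0],[0.25,-0.02,0]], "roll": [0,0]}}

```text
time_s: 22.5
ee_pos: [0.5088, -0.1978, 0.0617]
orientation: [0.494, 0.504, -0.459, 0.54]
contact_force: [-14.3, 6.0, 48.8]
grip_width: 0.0112
```

```bash
python3 go.py .5072 -.1971 .0629 5.2
python3 - <<'E'
from h import *
cp=camera_params('wrist');np.save('w11.npy',cp,allow_pickle=True)
im=camera('wrist')[:,:,::-1].copy();cv2.imwrite('pics/w11.png',im)
crop(camera('scene')[:,:,::-1].copy(),200,130,360,280,5,'pics/s11.png')
E
python3 go.py .5072 -.1971 .0629 5.2
```

```text
t 22.5 pos [ 0.5088 -0.1978  0.0617] toolx [ 0.071  0.003 -0.997] yaw(y) 5.18 F [-14.3   6.   48.8] M [1.27 2.35 0.09] w 0.0112
shift cm [-0.13 -0.14 -0.08]
roll -0.0
t 22.6 pos [ 0.5087 -0.1977  0.0619] toolx [ 0.071  0.003 -0.997] yaw(y) 5.18 F [-11.5   3.5  35.6] M [0.93 1.84 0.06] w 0.0117
shift cm [-0.11 -0.13 -0.07]
roll -0.0
```

View pics/w11.png

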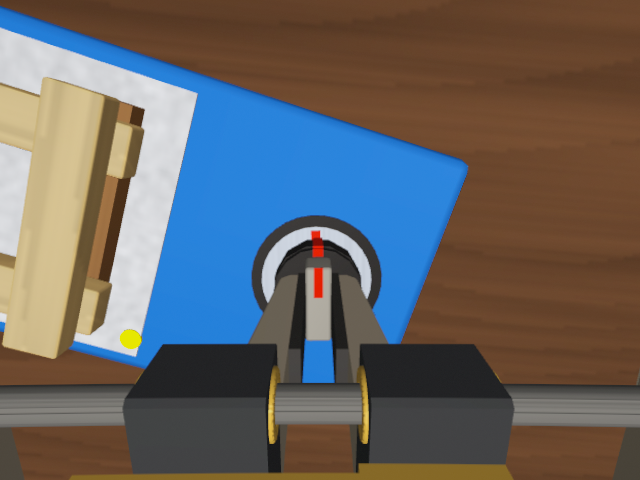

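View pics/s11.png

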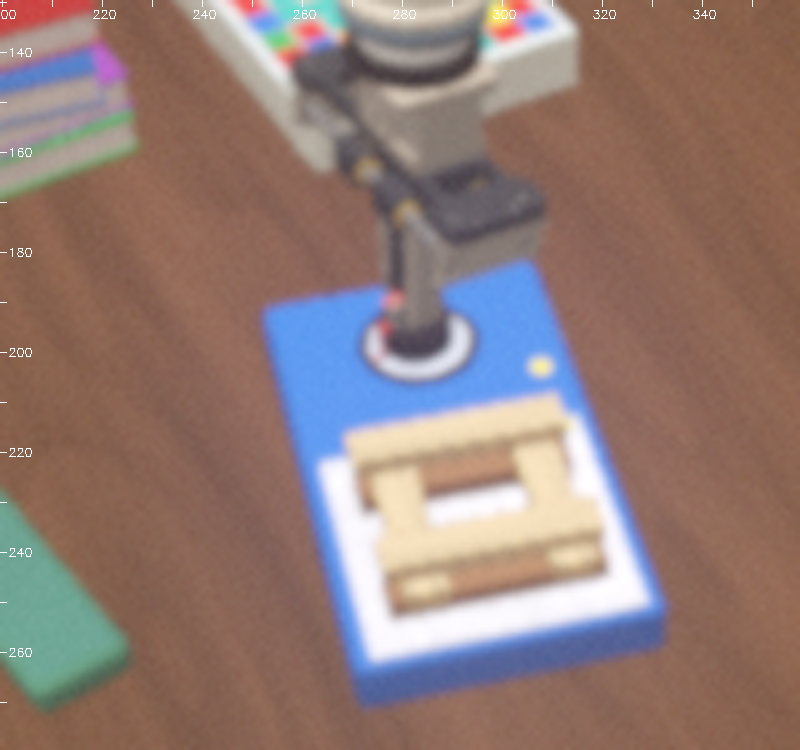

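Emit:
{"fn": "send_rows", "kwargs": {"translation": [[0,-0.02,0],[0,0,0],[0,0,0],[0.08,0,0]], "roll": [0,0,0,0]}}

```text
time_s: 22.93
ee_pos: [0.5083, -0.1976, 0.0638]
orientation: [0.495, 0.504, -0.459, 0.54]
contact_force: [-0.7, 1.1, 5.4]
grip_width: 0.0112
```

```bash
python3 go.py .5072 -.1971 .0629 5.2
python3 - <<'E'
from h import *
camera('scene');crop(camera('wrist')[:,:,::-1].copy(),230,190,400,360,4.5,'pics/w12.png')
E
python3 go.py .5072 -.1971 .0629 5.2
```

```text
t 22.93 pos [ 0.5083 -0.1976  0.0638] toolx [ 0.072  0.003 -0.997] yaw(y) 5.19 F [-0.7  1.1  5.4] M [ 0.11  0.37 -0.01] w 0.0112
shift cm [ 0.08 -0.11 -0.06]
roll -0.0
t 23.03 pos [ 0.5083 -0.1976  0.0634] toolx [ 0.072  0.003 -0.997] yaw(y) 5.19 F [-1.8  0.7  4.4] M [0.09 0.33 0.02] w 0.0112
shift cm [ 0.04 -0.11 -0.05]
roll -0.0
```

View pics/w12.png

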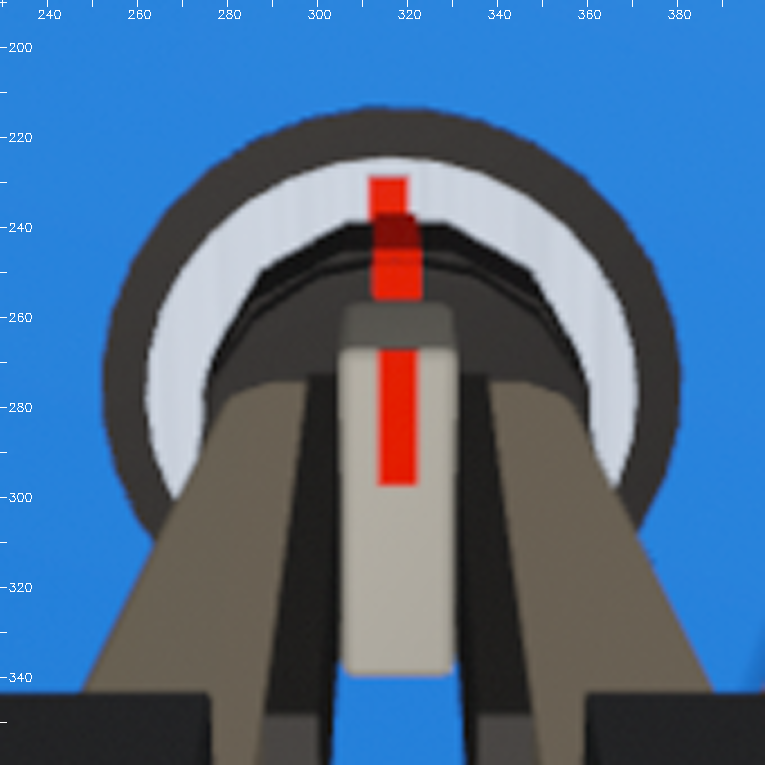

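Emit:
{"fn": "send_rows", "kwargs": {"translation": [[0.1,-0.02,0],[0.12,-0.02,0],[0.1,0,0]], "roll": [0,0,0]}}

```text
time_s: 23.28
ee_pos: [0.5087, -0.1977, 0.0622]
orientation: [0.495, 0.504, -0.458, 0.54]
contact_force: [-10.4, 2.8, 27.3]
grip_width: 0.0118
```

```bash
python3 go.py .5072 -.1971 .0629 5.2; python3 -c "
from h import *
camera('scene');camera('scene')"
python3 go.py .5072 -.1971 .0629 5.2
```

```text
t 23.28 pos [ 0.5087 -0.1977  0.0622] toolx [ 0.073  0.003 -0.997] yaw(y) 5.18 F [-10.4   2.8  27.3] M [0.63 1.73 0.09] w 0.0118
shift cm [-0.08 -0.14 -0.07]
roll -0.0
t 23.38 pos [ 0.5086 -0.1977  0.0622] toolx [ 0.073  0.003 -0.997] yaw(y) 5.19 F [-8.7  2.6 23.1] M [0.55 1.44 0.02] w 0.0114
shift cm [-0.08 -0.13 -0.07]
roll -0.0
```

```bash
python3 -c "
from h import *
print(job.hand_in());s=sensors.state();print(s['time_s'],s['ee_pos'],s['contact_force'],s['grip_width'])"
```

```text
the job is handed in; nothing more can be done
None
the job is handed in; nothing more can be done
```

I placed both light-wood slats crosswise on the tower and let go of them. I then fitted the knob on the D-shaft with the red marks in line. The job was handed in at about 23.4 s, with the gripper holding the knob pressed in; no verdict was reported.

**Slats:** In the last measurement the two slats lay about 2 to 3 mm and about 2° from where they belong. That was before the knob move. A later picture shows both still lying on the tower and the slats below not visibly shifted.

**Knob and shaft:** The knob went on with no contact force, and the only resistance came at the expected depth. The shaft then reached its hard stop. At the last reading the push was about 23 N, well above the 6 N spring, with a 50 N grip setting and the opening at 11.4 mm on the 12 mm bar.

**What was off:**
- **Tilt:** The tool drifted to about 4° of tilt over the run; I estimate the knob itself is about 1° off vertical.
- **Force:** One press briefly reached about 49 N at the wrist on the hard stop, below the 120 N wrist limit, and I eased it. About 9 N of sideways force remained at the end.
- **Camera disagreement:** The top and wrist cameras differed by 2 to 3 mm in x. I used the wrist camera for the knob fit.

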